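# Close and lock the make-up station: ease the wedge out from under its mirror lid

## Robot

A 6-joint arm with a two-finger parallel gripper is mounted at the origin on the work surface. World frame = base frame: x ahead of the robot, y to its left, z up, the work surface at z = 0. Lengths are in m, angles in rad, forces in N, time in s.
With the tool pointing down it reaches from about 0.375 to 0.9 m from the base axis. Payload 3.1 kg.
Tool frame: the origin (TCP) lies at the very end of the fingers, on their centre line; the grasp point (between the pads) lies 19 mm behind it; x points along the fingers, y is the direction in which the jaws open and shut, and the axes are right-handed (so a half turn about x gives the same grasp; the last joint's range is limited). The gripper opens to 85 mm and grips with 20 to 120 N. Pads are 22 mm wide; open, the fingers measure 114 mm over their backs; the gripper's body (76 mm by 85 mm) begins 54 mm behind the grasp point. The pads swing forward as they close: fully open they stand 13 mm farther back than shut.
Start: joints at [1.149, 0.527, 1.433, -0, 1.181, -0.178], TCP at [0.15, 0.607, 0.231] pointing down, gripper open.
Joint ranges: [-3.08, 3.08], [-0.75, 2.2], [0.22, 2.44], [-1.43, 4.57], [0, 2.65], [-2.85, 2.85]. Speed limits (rad/s): [2.79, 2.79, 3.14, 3.14, 3.14, 3.14].

## Interface

Orientations are given as a unit quaternion [x, y, z, w].
In Python, from station import manip gives the robot as it stands.
- The arm moves only by the shell command python3 -m jog 'ROWS' [FORCE]. ROWS is a JSON object of lists of equal length, an entry for each row: "linear": the shift along the tool's x, y, z in cm, a list of three; "twist": the turn about the tool's x in rad; "claw": the opening, from -1 (shut) to 1 (fully open). A call has 1 to 20 rows; each row is the pose to reach, as a shift and turn from the pose commanded when the call began, along the tool's axes at that moment; what a row does not reach only later rows make up. A row lasts 1/12 s, in which the tool goes at most 41.7 mm and 7.16 degrees, less where a joint would pass 70% of its speed; a pose out of reach is approached as far as the arm can. A call with a gripper value outside its range is refused whole. The fingers move at their own pace and stop on an object; FORCE is the grip in N (left out, the last holds). Time passes only in rows, so rows that repeat a pose let the fingers close. It gives the time, the measured TCP pose, the force and the opening at its end, in the units of the state.
- manip.sense(): the state, without advancing time (a new reading comes with each control period).
- manip.snapshot(name): name is "scene" or "top" or "wrist"; returns a dict with "pixels" (480x640x3 uint8, red, green, blue), "camera_matrix" (3x3 intrinsics, pixels), "R" (3x3) and "t" (3): a world point X has camera coordinates R X + t. Camera axes: x right, y down, z forward; pixel columns grow to the right and rows downward; lengths in m; the calibration is good to about 2 mm. A picture is of the moment at which its call begins. There is no depth.
- manip.sign_off(): hands the job in, once; it reports no verdict.
The state is a dict: "t": time; "q": joint angles; "qd": joint speeds; "tau": joint torques, N m; "tcp_pos": TCP position; "tool_rot": TCP orientation; "force": force on the tool from outside, world axes, zero at the start; "ft_torque": the same for the moment, N m; "finger_gap": opening from 0.0 (shut) to 1.0 (fully open).
Only numpy, scipy, OpenCV 4.12 (cv2) and the standard library are available. Lean on these libraries where they do the work, as an engineer would, in place of code of your own. Each camera call takes 0.05 s, during which the arm holds its last target.

## Task

Pack up the make-up station: work the yellow wedge backward out from under the heavy mirror lid in small, gentle tugs, so that the lid rides down on it and shuts without ever dropping or being levered hard. Then lay the wedge flat in the white tray, and after that lock the lid: push the red spring knob in and turn it clockwise past its safety catch, all the way to its end stop. Leave the other things on the table where they stand.

Things in the scene. Friction and masses are not known exactly. Their poses are not given: they have to be found in the camera images.
- station: fixed make-up station, dark grey base 360 mm deep (x) by 300 mm wide (y) by 50 mm high; origin at the centre of its underside. Its front faces its -x; the front 120 mm of the flat top is an open sill (own x from -180 to -60 mm), the rest lies under the lid.
- lid (a joint): opening angle (rad) of the black mirror lid, 240 mm deep, 300 mm wide, 14 mm thick, 1.1 to 1.8 kg, hinged along the station's back edge (own x = +180 mm, at the height of its top). 0 is shut; about 0.117 at the start, where it rests on the wedge by its own weight (6 to 9 N at the front edge).
- lid_edge (a point): middle of the lid's lower front edge, 50 mm above the table when the lid is shut. Axes as the station's when shut.
- wedge_heel (a point): centre (half-way up) of the square heel of the loose yellow wedge (0.12 kg): heel 60 mm long, 34 wide, 30 high, in front of the lid. From it the ramp runs 95 mm on along the wedge's +x, from 30 mm down to a 3 mm tip 125 mm from this point, about 90 mm under the lid at the start. Axes: x towards the tip, y across, z up. Pull along -x, against 5 to 15 N of friction.
- wedge_mid (a point): middle of the same wedge's length, 47.5 mm from the heel centre towards the tip, 15 mm above its underside.
- wedge: the same wedge; origin on its underside, at the middle of its length.
- tray: fixed white open tray, outside 240 mm (its x) by 170 mm (its y) by 26 mm high, walls and floor 5 mm thick; origin at the centre of its underside, on the table. Empty at the start.
- knob (a joint): turn of the lock knob (rad), clockwise seen from above; 0 to 0.3 (unlocked) at the start, end stop (locked) at 2.2. Safety catch: unless pushed in by more than 5 mm it is blocked at about 0.55; past about 0.95 it may come up and turns freely on, staying where it is left. More than most wrists turn at once: let go and take it again once past the catch.
- knob_grip (a point): grip point on the axis of the lock knob, which stands on the lid 70 mm behind the middle of its front edge. Round fluted red grip, 32 mm across, top 9 mm above this point, on a grey disc 72 mm across whose top lies 19 mm below this point; a white pointer lies along this point's -x. Pushes in 8 mm on a spring (5 N at first, 11 N at the bottom). Three steel catch teeth stand round the disc, level with its top, out to 54 mm.
- cream: bystander: small glass jar with black lid, 38 mm across, 40 mm high, standing at the left end of the station's sill; origin under its centre.
- powder: bystander: amber jar 60 mm across, 50 mm high; origin under its centre.
- serum: bystander: slim clear bottle 34 mm across, 110 mm high; origin under its centre.
- palette: bystander: lilac flat palette box 110 by 170 by 18 mm; origin under its centre.
- gift: bystander: magenta flat box 150 by 210 by 22 mm; origin under its centre.
- tube: bystander: yellow tube standing on its black cap, 36 mm across, 135 mm high; origin under its centre.
- brush: bystander: black brush 170 mm long lying on the table; origin under its centre.
- brushpot: bystander: white ceramic cup 80 mm across, 100 mm high; origin under its centre.
There are look-alikes about, which are no part of the job. Leave any blue or pink look-alike of the wedge alone.

How it is judged:
On the way, in this order (a step that is already met when the one before it is completed fails the run):
1. the wedge is out and the lid is shut (value of joint lid below 0.015 rad and x of wedge_mid in the frame of station below -0.132 m), for 0.1 s.
2. the wedge lies in the tray (x of wedge_mid in the frame of tray between -0.09 and 0.09 m and y of wedge_mid in the frame of tray between -0.065 and 0.065 m and z of wedge_mid in the frame of tray below 0.032 m and angle between wedge's own z axis and vertical below 0.2 rad and linear speed of wedge below 0.02 m/s and value of joint lid below 0.015 rad and contact force between the fingers and wedge below 0.05 N), for 0.2 s.
3. the knob is turned to its end stop (value of joint lid below 0.015 rad and value of joint knob above 2 rad), for 0.1 s.
At the end, for the whole second after the job is handed in: The lid is shut (under 0.015 rad), the knob is turned to its end stop (beyond 2.0 rad of 2.2), and the wedge lies flat and at rest on the floor of the tray (its middle within 90 mm lengthwise and 65 mm across of the tray's centre, tilt under 0.2 rad) (all of step 3 and x of wedge_mid in the frame of tray between -0.09 and 0.09 m and y of wedge_mid in the frame of tray between -0.065 and 0.065 m and z of wedge_mid in the frame of tray below 0.032 m and angle between wedge's own z axis and vertical below 0.2 rad and linear speed of wedge below 0.02 m/s); the robot touches nothing.
It fails at once if the lid drops: still more than about 7 mm open at its front edge, it closes faster than 0.4 rad/s (about 100 mm/s at the edge) (value of joint lid above 0.03 rad and velocity of joint lid below -0.4 rad/s).
It fails at once if the lid is thrown or lifted wide open (beyond 0.3 rad) (value of joint lid above 0.3 rad).
It fails at once if the wedge is levered against the lid with more than 30 N (contact force between wedge and lid above 30 N).
It fails at once if a bystander is pushed away (30 mm) or knocked over (distance of any of cream, powder, serum, palette, gift, tube, brush, brushpot from where it was at the start of the episode above 0.03 m or angle between any of cream, powder, serum, tube, brushpot's own z axis and vertical above 0.5 rad).
It also fails if it takes over 70 s, if anything falls off the work surface, if the arm or the gripper's body presses on something with over 40 N, if the wrist force passes 120 N, or if a joint passes its speed limit or range.

## Working session

There is one attempt and no reset: what is moved stays moved. The work goes in short steps, Python scripts to look and compute and a shell command to move; the robot and the scene stay as the last step left them, time stands still between calls to the robot, and variables do not carry over. Pictures are saved under pics/ and viewed, and the job is handed in when it is done.

```bash
ls; mkdir -p pics
cat > h.py <<'E'
import numpy as np, cv2
from station import manip
from scipy.spatial.transform import Rotation as Rn
def snap(cam,fn):
    s=manip.snapshot(cam); np.savez('pics/'+fn+'.npz',**{k:np.array(v) for k,v in s.items()})
    cv2.imwrite('pics/'+fn+'.png',s['pixels'][:,:,::-1]); return s
def load(fn): return np.load('pics/'+fn+'.npz')
def crop(fn,u0,v0,u1,v1,k,out):
    im=cv2.imread('pics/'+fn+'.png')[v0:v1,u0:u1]; im=cv2.resize(im,None,fx=k,fy=k,interpolation=cv2.INTER_CUBIC); cv2.imwrite('pics/'+out+'.png',im)
def ray(s,p):
    K=s['camera_matrix'];d=np.linalg.inv(K)@[p[0],p[1],1];R=s['R'];return -R.T@s['t'],R.T@d
def atz(fn,p,z):
    o,d=ray(load(fn),p);return o+d*(z-o[2])/d[2]
def tri(*a):
    A=np.zeros((3,3));b=np.zeros(3)
    for fn,p in a:
        o,d=ray(load(fn),p);d=d/np.linalg.norm(d);M=np.eye(3)-np.outer(d,d);A+=M;b+=M@o
    x=np.linalg.solve(A,b); return x
def proj(fn,X):
    s=load(fn);c=s['R']@np.array(X)+s['t'];c=s['camera_matrix']@c;return c[:2]/c[2]
E
python3 - <<'E'
from h import *
for c in ('scene','top','wrist'):
    s=snap(c,c+'0'); print(c,-s['R'].T@s['t'],s['R'][2])
st=manip.sense();print({k:np.round(v,3) for k,v in st.items()})
E
```

```text
pics
scene [1.2123275  0.40874443 1.32092049] [-0.50189124 -0.25644444 -0.82603961]
top [0.32178696 0.02690377 1.48919847] [ 0.10426932 -0.00484243 -0.99453731]
wrist [0.08098336 0.62426111 0.37343395] [ 0.27178187 -0.06825797 -0.95993513]
{'t': np.float64(0.15), 'q': array([ 1.15 ,  0.528,  1.434,  0.   ,  1.181, -0.178]), 'qd': array([-0.001, -0.002, -0.005, -0.   , -0.002, -0.001]), 'tau': array([ 1.0000e-03, -4.4274e+01, -1.7828e+01, -0.0000e+00,  6.0000e-03,
        0.0000e+00]), 'tcp_pos': array([0.15 , 0.606, 0.231]), 'tool_rot': array([ 0.085,  0.702, -0.086,  0.702]), 'force': array([ 0.321,  0.783, -0.269]), 'ft_torque': array([-0.017,  0.04 ,  0.001]), 'finger_gap': np.float64(1.002)}
```

View pics/scene0.png

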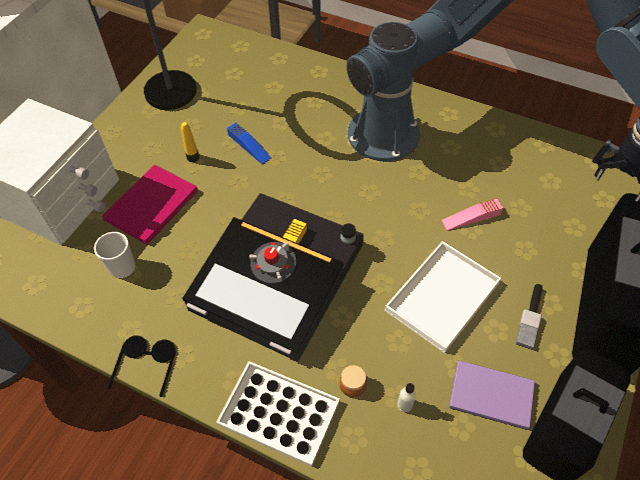

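View pics/top0.png

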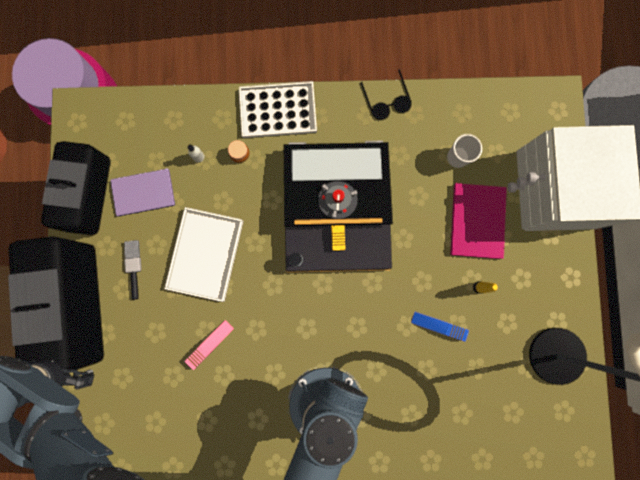

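View pics/wrist0.png

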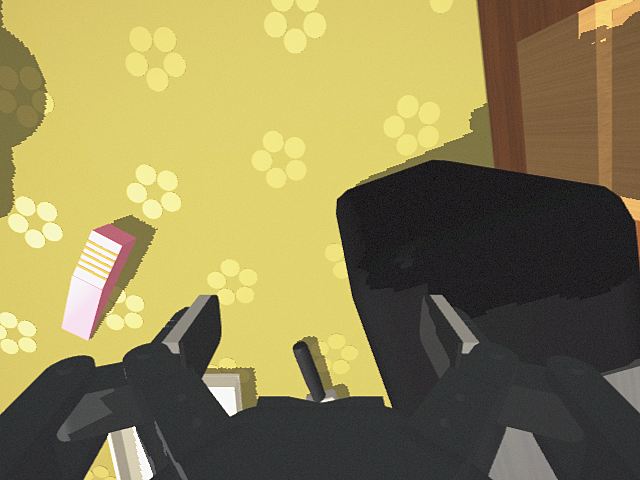

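The yellow wedge is at top (338,237) / scene (295,231). The blue one, top (440,327), and the pink one, top (209,345), are look-alikes, and the yellow tube stands at top (485,288). Only the yellow ribbed piece is under the lid. I'll enlarge it to check.

Run:
```python
from h import *
crop('top0',270,130,410,280,5,'c1'); crop('scene0',170,180,380,365,3.8,'c2'); crop('top0',150,195,260,310,5,'c3'); crop('scene0',370,230,520,360,5,'c4')
```

```text
(no output)
```

View pics/c1.png

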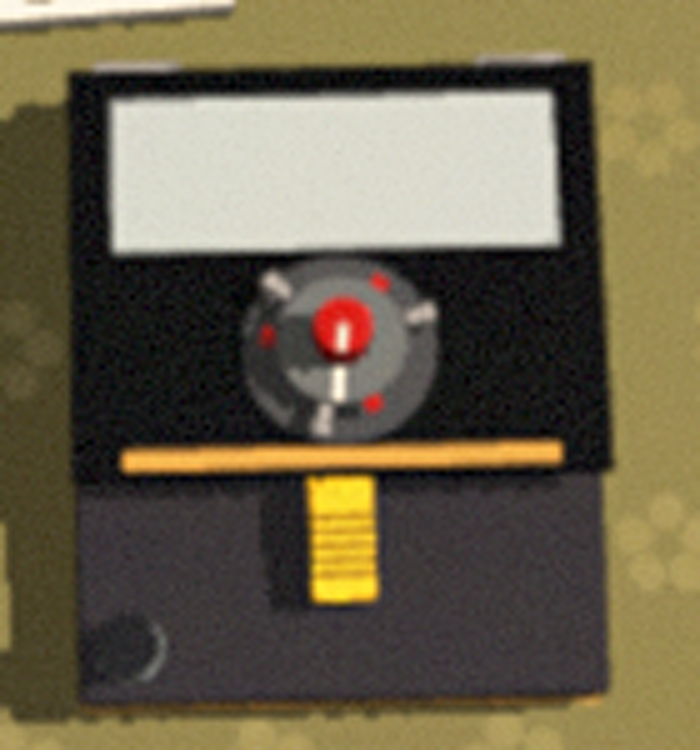

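View pics/c2.png

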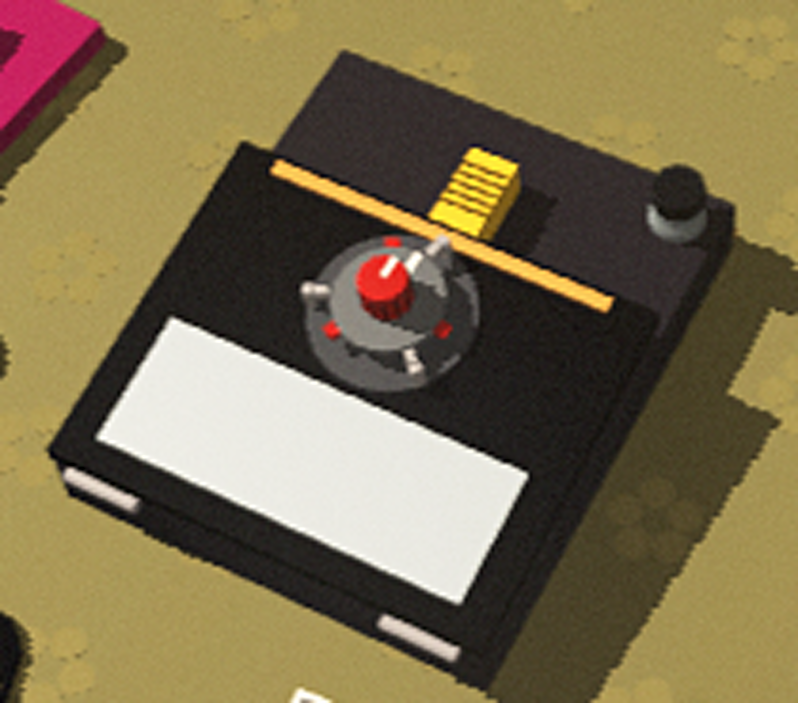

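View pics/c3.png

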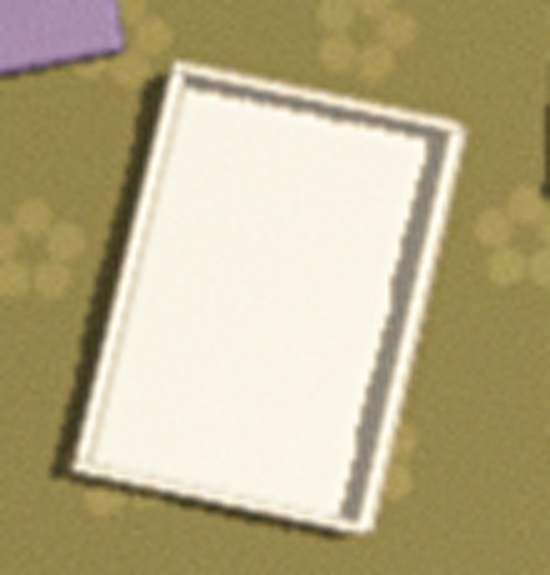

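View pics/c4.png

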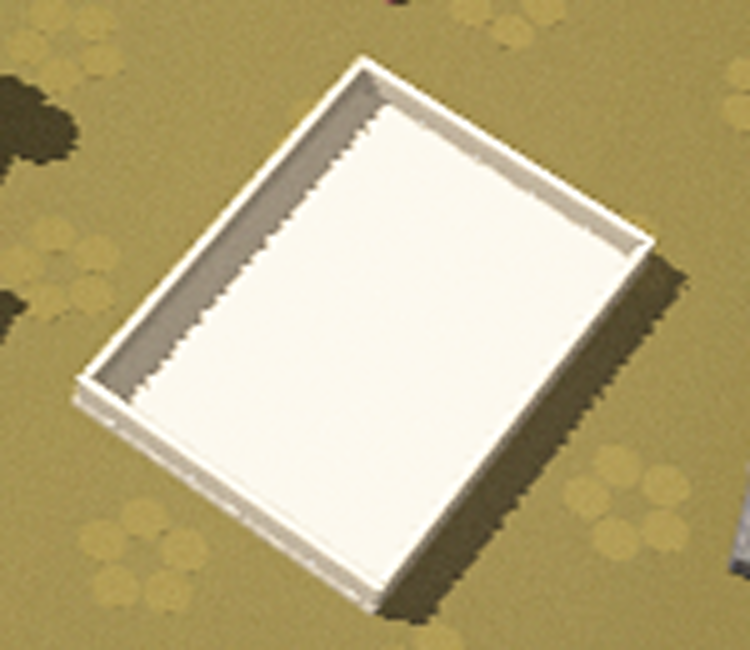

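The yellow ribbed heel at c1 (345,540), sitting on the sill with its tip under the lid, is the wedge. It fits the description because only this one props the lid. Next I'll triangulate.

Run:
```python
from h import *
T=lambda u,v,:('top0',(270+u/5-.4,130+v/5-.4)); S=lambda u,v:('scene0',(170+u/3.8-.4,180+v/3.8-.4))
T2=lambda u,v:('top0',(150+u/5-.4,195+v/5-.4)); S2=lambda u,v:('scene0',(370+u/5-.4,230+v/5-.4))
np.set_printoptions(precision=4,suppress=True)
for n,a,b in [('heelL',T(313,603),S(520,164)),('heelR',T(380,602),S(473,149)),('stFL',T(80,700),S(735,207)),('stFR',T(607,693),S(345,52)),('knobtop',T(343,328),S(386,276)),('stripL',T(121,462),S(612,300)),('stripR',T(562,452),S(275,167)),('cream',T(122,648),S(678,180))]:
    print(n,tri(a,b),tri(a,b)-0, atz(*a,.08 if 'heel' in n else .05), atz(*b,.08 if 'heel' in n else .05))
P=[]
for a,b in [((177,65),(378,600)),((465,125),(80,380)),((368,532),(362,60)),((75,472),(652,240))]:
    P.append(tri(T2(*a),S2(*b)));print('tray',P[-1],atz(*T2(*a),.026),atz(*S2(*b),.026))
print(np.mean(P,0))
```

```text
heelL [ 0.4298 -0.0282  0.0788] [ 0.4298 -0.0282  0.0788] [ 0.4297 -0.0281  0.08  ] [ 0.4306 -0.0279  0.08  ]
heelR [ 0.4294 -0.0645  0.0734] [ 0.4294 -0.0645  0.0734] [ 0.4293 -0.0651  0.08  ] [ 0.4332 -0.061   0.08  ]
stFL [0.3806 0.1036 0.0486] [0.3806 0.1036 0.0486] [0.3807 0.103  0.05  ] [0.3812 0.1044 0.05  ]
stFR [ 0.377  -0.1927  0.046 ] [ 0.377  -0.1927  0.046 ] [ 0.3772 -0.1929  0.05  ] [ 0.3794 -0.1901  0.05  ]
knobtop [ 0.573  -0.0456  0.132 ] [ 0.573  -0.0456  0.132 ] [ 0.5886 -0.0509  0.05  ] [ 0.5286 -0.0759  0.05  ]
stripL [0.5085 0.0756 0.0967] [0.5085 0.0756 0.0967] [0.5148 0.0771 0.05  ] [0.4816 0.0631 0.05  ]
stripR [ 0.5084 -0.1664  0.0905] [ 0.5084 -0.1664  0.0905] [ 0.5143 -0.173   0.05  ] [ 0.4849 -0.1842  0.05  ]
cream [0.4072 0.0756 0.0958] [0.4072 0.0756 0.0958] [0.4093 0.0788 0.05  ] [0.3778 0.0616 0.05  ]
tray [0.5694 0.3935 0.0163] [0.5678 0.3911 0.026 ] [0.5742 0.3936 0.026 ]
tray [0.5285 0.2275 0.0223] [0.5287 0.2253 0.026 ] [0.5297 0.2298 0.026 ]
tray [0.2967 0.285  0.0202] [0.2973 0.2827 0.026 ] [0.3002 0.2868 0.026 ]
tray [0.3356 0.4493 0.0221] [0.3354 0.4487 0.026 ] [0.3385 0.4487 0.026 ]
[0.4326 0.3388 0.0202]
```

```bash
cat >> h.py <<'E'
np.set_printoptions(precision=4,suppress=True)
def tool():
    st=manip.sense();R=Rn.from_quat(st['tool_rot']).as_matrix();return st,np.array(st['tcp_pos']),R
def go(target,yawy=None):
    """shift in tool axes cm to world target; twist so that tool y lies along world dir yawy"""
    st,p,R=tool();d=R.T@(np.array(target)-p)*100
    print('tcp',p,'q',st['q'],'F',st['force'],'gap',st['finger_gap'],'t',st['t']);print('R cols x,y,z',R.T.ravel());print('linear cm',d)
    if yawy is not None:
        y=R.T@np.array([np.cos(yawy),np.sin(yawy),0]);a=np.arctan2(y[2],y[1]);print('twist',a,'or',a+np.pi,a-np.pi)
E
python3 - <<'E'
from h import *
go([.475,-.0465,.231],np.pi/2-.012)
E
```

```text
tcp [0.15   0.6062 0.2305] q [ 1.1495  0.5283  1.4336  0.      1.1814 -0.1785] F [ 0.3213  0.7831 -0.2688] gap 1.0023017594252526 t 0.15
R cols x,y,z [-0.0007 -0.0016 -1.      0.2404  0.9707 -0.0017  0.9707 -0.2404 -0.0003]
linear cm [  0.0341 -55.5375  47.2389]
twist -0.2308053780391666 or 2.9107872755506263 -3.37239803162896
```

```bash
python3 -m jog '{"linear":[[0,-55.5,47.2],[0,-55.5,47.2],[0,-55.5,47.2],[0,-55.5,47.2],[0,-55.5,47.2],[0,-55.5,47.2],[0,-55.5,47.2],[0,-55.5,47.2],[0,-55.5,47.2],[0,-55.5,47.2],[0,-55.5,47.2],[0,-55.5,47.2],[0,-55.5,47.2],[0,-55.5,47.2],[0,-55.5,47.2],[0,-55.5,47.2],[0,-55.5,47.2],[0,-55.5,47.2],[0,-55.5,47.2],[0,-55.5,47.2]],"twist":[-0.231,-0.231,-0.231,-0.231,-0.231,-0.231,-0.231,-0.231,-0.231,-0.231,-0.231,-0.231,-0.231,-0.231,-0.231,-0.231,-0.231,-0.231,-0.231,-0.231],"claw":[1,1,1,1,1,1,1,1,1,1,1,1,1,1,1,1,1,1,1,1]}' 60
python3 - <<'E'
from h import *
snap('wrist','w1'); snap('top','t1')
go([.475,-.0465,.231],np.pi/2-.012)
E
```

```text
t: 1.82
tcp_pos: [0.4749, -0.0464, 0.2309]
tool_rot: [0.005, 0.707, -0.005, 0.707]
force: [0.1, 0.1, -0.0]
finger_gap: 1.001
tcp [ 0.4737 -0.0445  0.2309] q [-0.3294  0.3293  1.7952  0.0004  1.0194 -1.889 ] F [-0.8728  0.2111 -0.2694] gap 1.0045963375207616 t 1.9167
R cols x,y,z [-0.0021  0.0011 -1.      0.0114  0.9999  0.0011  0.9999 -0.0114 -0.0021]
linear cm [-0.0116 -0.1955  0.1314]
twist 0.000556501985066923 or 3.14214915557486 -3.1410361516047263
```

View pics/w1.png

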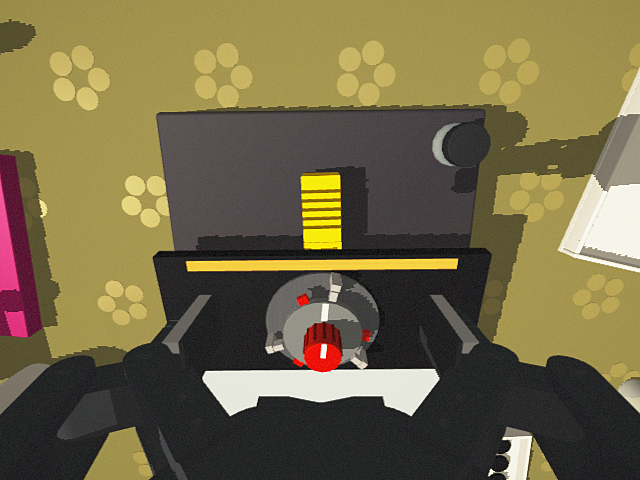

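Run:
```python
from h import *
crop('w1',280,150,370,260,6,'c5')
print(load('w1')['R'].T@-load('w1')['t'])
for h in [((302,173),(313,603)),((340,173),(380,602))]:
    pass
print(tri(('w1',(340,173)),('top0',(270+313/5-.4,130+603/5-.4))), tri(('w1',(302,173)),('top0',(270+380/5-.4,130+602/5-.4))))
print(tri(('w1',(340,173)),('scene0',(306.4,222.8))),tri(('w1',(302,173)),('scene0',(294.1,218.8))))
for p in [(340,173),(302,173),(341,248),(303,248)]: print(atz('w1',p,.08))
```

```text
[ 0.4039 -0.0447  0.374 ]
[ 0.4299 -0.028   0.0873] [ 0.412 -0.05   0.295]
[ 0.4312 -0.0277  0.0808] [ 0.4314 -0.0611  0.0777]
[ 0.4313 -0.0277  0.08  ]
[ 0.4309 -0.0602  0.08  ]
[ 0.4988 -0.0266  0.08  ]
[ 0.4983 -0.0613  0.08  ]
```

View pics/c5.png

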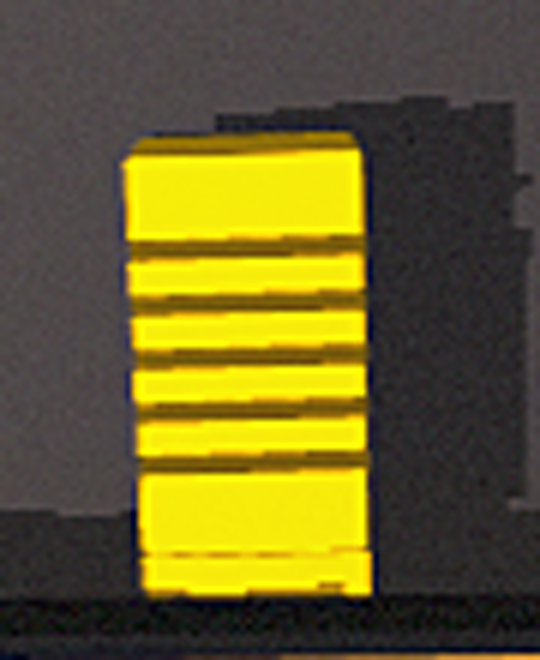

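```bash
python3 -m jog '{"linear":[[3,0.1,-0.1],[6,0.1,-0.1],[9,0.1,-0.1],[12,0.1,-0.1],[14,0.1,-0.1],[15,0.1,-0.1],[16,0.1,-0.1],[16.5,0.1,-0.1],[16.5,0.1,-0.1]],"twist":[0,0,0,0,0,0,0,0,0],"claw":[1,1,1,1,1,1,1,1,1]}'
python3 - <<'E'
from h import *
go([.474,-.0452,.052],np.pi/2-.012)
snap('wrist','w2'); snap('scene','s2')
crop('s2',170,180,380,365,3.8,'c6')
E
```

```text
t: 2.67
tcp_pos: [0.4727, -0.043, 0.0657]
tool_rot: [0.004, 0.708, -0.003, 0.706]
force: [0.8, -0.1, -0.1]
finger_gap: 1.003
tcp [ 0.4727 -0.043   0.0657] q [-0.3267  0.6214  1.9381  0.0002  0.5849 -1.8878] F [ 0.7641 -0.0726 -0.1103] gap 1.0027170824638005 t 2.6667
R cols x,y,z [-0.0026  0.001  -1.      0.0098  1.      0.001   0.9999 -0.0098 -0.0026]
linear cm [ 1.365  -0.2244  0.1336]
twist 0.0021629916216288113 or 3.143755645211422 -3.139429661968164
```

View pics/w2.png

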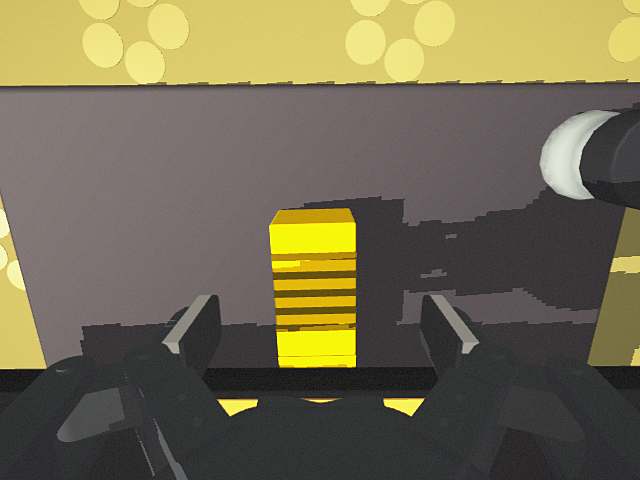

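View pics/c6.png

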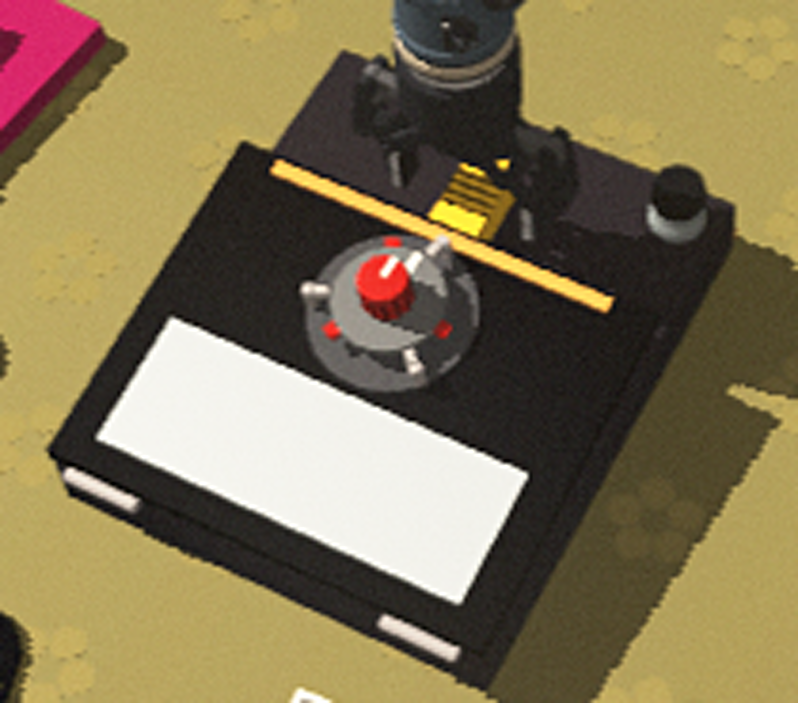

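The wedge sits between the open fingers: heel top from (270,225) to (356,365), pads at about columns 217 and 422. That puts it 1–2 mm to −y of centre. I'll descend the last 13 mm and grip.

```bash
python3 -m jog '{"linear":[[0.5,-0.2,0],[1,-0.2,0],[1.35,-0.2,0],[1.35,-0.2,0],[1.35,-0.2,0],[1.35,-0.2,0],[1.35,-0.2,0],[1.35,-0.2,0],[1.35,-0.2,0],[1.35,-0.2,0],[1.35,-0.2,0],[1.35,-0.2,0]],"twist":[0,0,0,0,0,0,0,0,0,0,0,0],"claw":[1,1,1,0.3,0,-0.2,-0.4,-0.6,-1,-1,-1,-1]}' 50
python3 - <<'E'
from h import *
go([.474,-.0452,.052],np.pi/2-.012)
snap('wrist','w3')
E
```

```text
t: 3.77
tcp_pos: [0.4738, -0.0459, 0.0533]
tool_rot: [0.004, 0.707, -0.004, 0.707]
force: [-0.3, 4.4, 5.9]
finger_gap: 0.391
tcp [ 0.4738 -0.0459  0.0533] q [-0.3323  0.6472  1.9421  0.0012  0.5525 -1.8924] F [-0.322   4.3529  5.9115] gap 0.3913793004440278 t 3.7667
R cols x,y,z [ 0.      0.0007 -1.      0.0118  0.9999  0.0007  0.9999 -0.0118  0.    ]
linear cm [0.1267 0.0698 0.0183]
twist 0.0001872853334661263 or 3.1417799389232592 -3.141405368256327
```

View pics/w3.png

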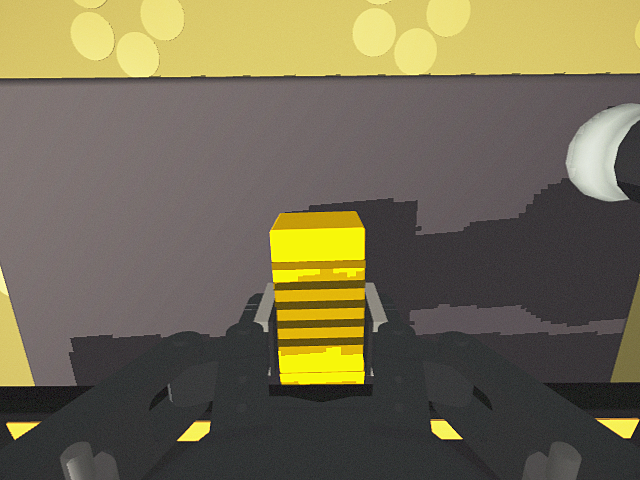

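The wedge is gripped with the pads on both sides of the heel (opening about 33 mm). Starting the first small tug.

```bash
python3 -m jog '{"linear":[[-0.03,0,-0.3],[-0.03,0,-0.6],[-0.03,0,-0.9],[-0.03,0,-1.2],[-0.03,0,-1.5],[-0.03,0,-1.5],[-0.03,0,-1.5]],"twist":[0,0,0,0,0,0,0],"claw":[-1,-1,-1,-1,-1,-1,-1]}'
python3 - <<'E'
from h import *
go([.38,-.0452,.052],np.pi/2-.012)
snap('wrist','w4');snap('scene','s4');crop('s4',170,180,380,365,3.8,'c7')
E
```

```text
t: 4.4
tcp_pos: [0.4611, -0.0476, 0.0533]
tool_rot: [0.004, 0.705, -0.005, 0.709]
force: [5.2, -1.1, -1.9]
finger_gap: 0.388
tcp [ 0.4611 -0.0476  0.0533] q [-0.3444  0.6393  1.9767 -0.0006  0.5207 -1.9023] F [ 5.2187 -1.0988 -1.9091] gap 0.3883813253552496 t 4.4
R cols x,y,z [ 0.0045 -0.0019 -1.      0.0124  0.9999 -0.0019  0.9999 -0.0124  0.0045]
linear cm [ 0.0945  0.1385 -8.1149]
twist -0.00036267175191459245 or 3.1412299818378786 -3.1419553253417076
```

View pics/w4.png

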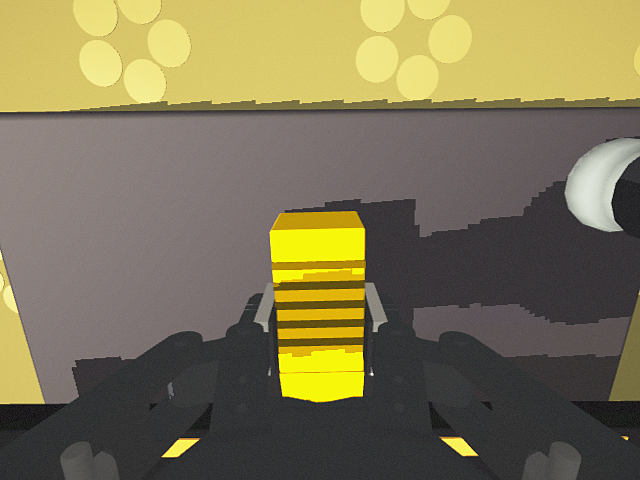

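View pics/c7.png

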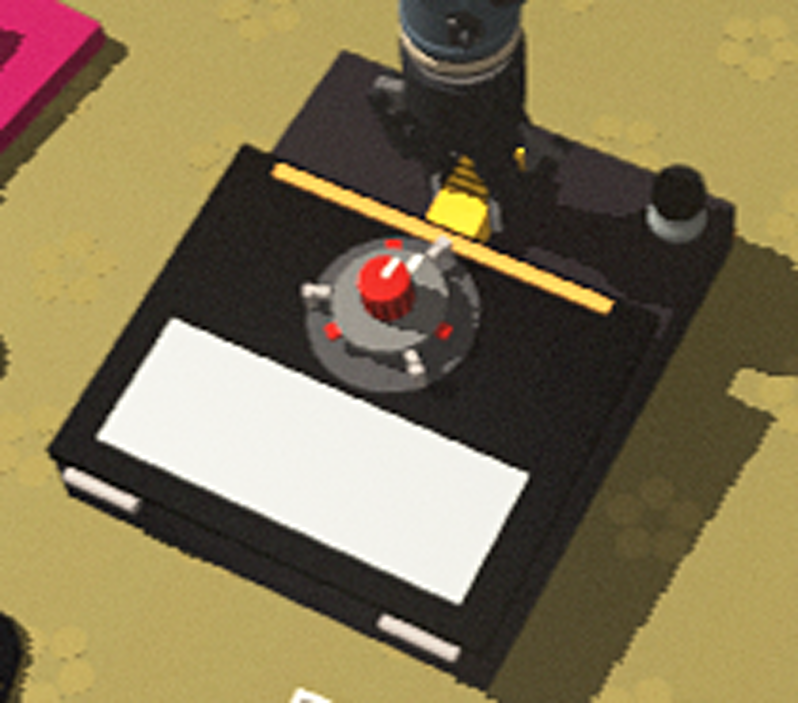

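The wedge moved 13 mm with the grip (heel at (318,245) still fixed between the pads), and the lid is riding down. Pull force is 5 N. Continuing.

```bash
python3 -m jog '{"linear":[[0,0,-0.3],[0,0,-0.6],[0,0,-0.9],[0,0,-1.2],[0,0,-1.5],[0,0,-1.5],[0,0,-1.8],[0,0,-2.1],[0,0,-2.4],[0,0,-2.7],[0,0,-3],[0,0,-3],[0,0,-3]],"twist":[0,0,0,0,0,0,0,0,0,0,0,0,0],"claw":[-1,-1,-1,-1,-1,-1,-1,-1,-1,-1,-1,-1,-1]}'
python3 - <<'E'
from h import *
go([.38,-.0452,.053],np.pi/2-.012)
snap('wrist','w5')
E
```

```text
t: 5.58
tcp_pos: [0.4303, -0.0468, 0.0533]
tool_rot: [0.004, 0.706, -0.005, 0.708]
force: [4.2, -2.5, -0.5]
finger_gap: 0.397
tcp [ 0.4303 -0.0468  0.0533] q [-0.3675  0.6244  2.052  -0.0003  0.4622 -1.9258] F [ 4.1885 -2.4702 -0.5489] gap 0.396724008682182 t 5.5833
R cols x,y,z [ 0.0027 -0.0012 -1.      0.0122  0.9999 -0.0012  0.9999 -0.0122  0.0027]
linear cm [ 0.0168  0.0945 -5.0307]
twist -0.00024033472833722572 or 3.141352318861456 -3.1418329883181304
```

View pics/w5.png

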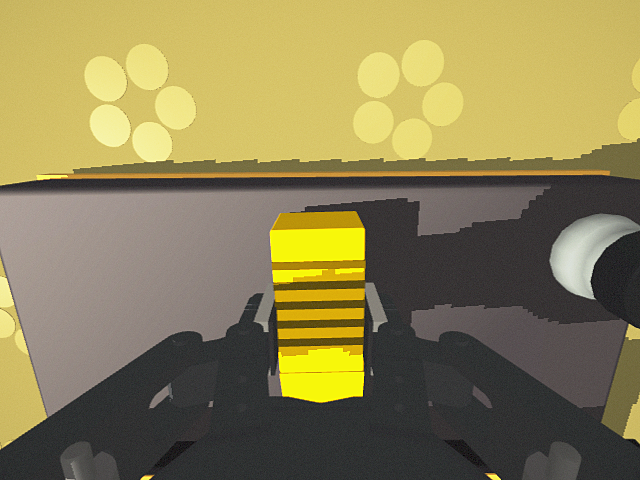

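```bash
python3 -m jog '{"linear":[[0,0,-0.3],[0,0,-0.6],[0,0,-0.9],[0,0,-1.2],[0,0,-1.5],[0,0,-1.5],[0,0,-1.8],[0,0,-2.1],[0,0,-2.4],[0,0,-2.7],[0,0,-3],[0,0,-3],[0,0,-3]],"twist":[0,0,0,0,0,0,0,0,0,0,0,0,0],"claw":[-1,-1,-1,-1,-1,-1,-1,-1,-1,-1,-1,-1,-1]}'
python3 - <<'E'
from h import *
go([.38,-.0452,.053],np.pi/2-.012)
snap('wrist','w6')
E
```

```text
t: 6.72
tcp_pos: [0.3999, -0.0461, 0.0533]
tool_rot: [0.004, 0.706, -0.005, 0.708]
force: [4.7, -2.3, 0.6]
finger_gap: 0.387
tcp [ 0.3999 -0.0461  0.0533] q [-0.3942  0.613   2.1272 -0.      0.3992 -1.9528] F [ 4.7432 -2.2982  0.6454] gap 0.3874015123041465 t 6.7167
R cols x,y,z [ 0.002  -0.0008 -1.      0.0121  0.9999 -0.0008  0.9999 -0.0121  0.002 ]
linear cm [ 0.0253  0.067  -1.9883]
twist -0.00012417427308527649 or 3.141468479316708 -3.1417168278628784
```

View pics/w6.png

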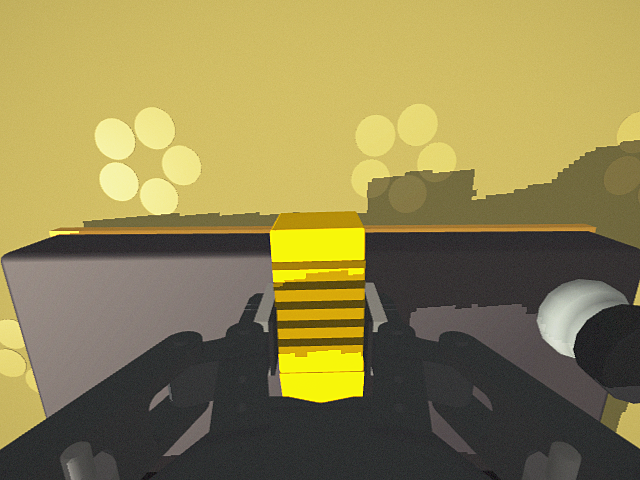

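```bash
python3 -m jog '{"linear":[[0,0,-0.3],[0,0,-0.6],[0,0,-0.9],[0,0,-1.2],[0,0,-1.5],[0,0,-1.8],[0,0,-2.1],[0,0,-2.3],[0,0,-2.3],[0,0,-2.3]],"twist":[0,0,0,0,0,0,0,0,0,0],"claw":[-1,-1,-1,-1,-1,-1,-1,-1,-1,-1]}'
python3 - <<'E'
from h import *
go([.377,-.0452,.053],np.pi/2-.012)
snap('wrist','w7');snap('scene','s7');crop('s7',170,180,380,365,3.8,'c8')
E
```

```text
t: 7.6
tcp_pos: [0.3746, -0.0449, 0.0532]
tool_rot: [0.004, 0.708, -0.004, 0.706]
force: [0.7, -1.5, 5.9]
finger_gap: 0.386
tcp [ 0.3746 -0.0449  0.0532] q [-0.4179  0.6072  2.1875 -0.0006  0.3496 -1.9766] F [ 0.6693 -1.4646  5.9   ] gap 0.3859534661464555 t 7.6
R cols x,y,z [-0.0025  0.0009 -1.      0.0115  0.9999  0.0009  0.9999 -0.0115 -0.0025]
linear cm [ 0.0231 -0.0234  0.2435]
twist 0.0004707062199442868 or 3.1420633598097374 -3.141121947369849
```

View pics/w7.png

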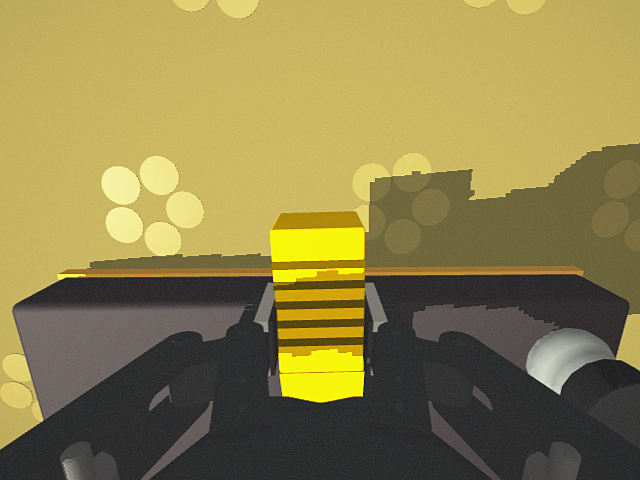

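View pics/c8.png

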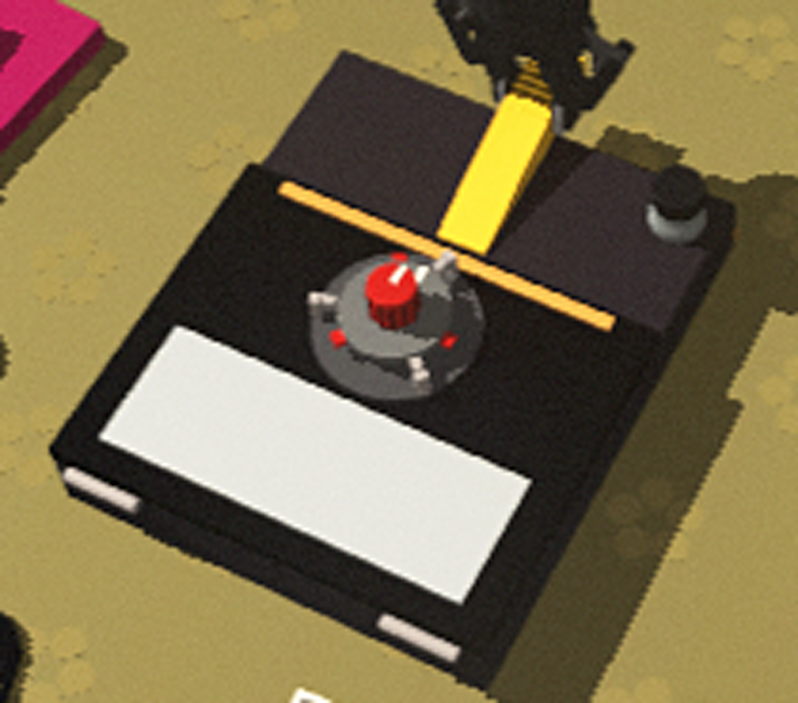

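Run:
```python
from h import *
snap('top','t7');crop('t7',270,130,410,280,5,'c9')
```

```text
(no output)
```

View pics/c9.png

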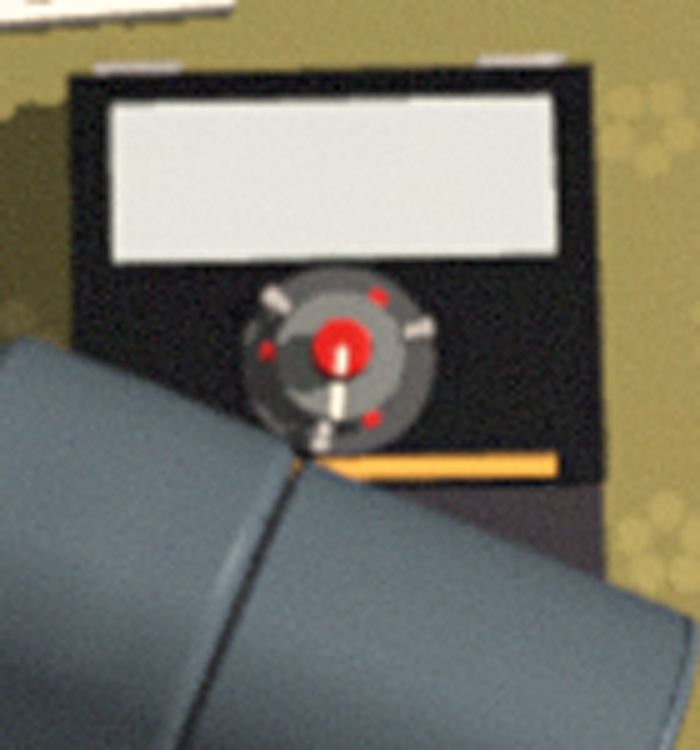

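Run:
```python
from h import *
T=lambda u,v,:('t7',(270+u/5-.4,130+v/5-.4)); S=lambda u,v:('s7',(170+u/3.8-.4,180+v/3.8-.4))
print('knob',tri(T(342,348),S(394,286)));print('stripR',tri(T(557,463),S(280,187)))
for p in [(467,252),(438,238),(488,255)]: print(atz(*S(*p),.053),atz(*S(*p),.056))
for x in (.489,.495): print((proj('s7',[x,-.0455,.053])-[170,180])*3.8)
```

```text
knob [ 0.5659 -0.0458  0.1107]
stripR [ 0.5059 -0.1672  0.0644]
[ 0.4911 -0.0365  0.053 ] [ 0.4928 -0.0354  0.056 ]
[ 0.4896 -0.0585  0.053 ] [ 0.4913 -0.0574  0.056 ]
[ 0.4872 -0.0232  0.053 ] [ 0.4889 -0.0222  0.056 ]
[454.6687 243.0526]
[450.346 249.985]
```

Tip end is seen at c8 (467,252), i.e. x≈0.490, ahead of the lid edge at 0.499. The strip top is at z=0.064, so the lid is shut. Now I'll lift.

```bash
python3 -m jog '{"linear":[[-0.3,0,0],[-0.8,0,0],[-2,0,0],[-4,0,0],[-6,0,0],[-8,0,0],[-10,0,0],[-12,0,0],[-12,0,0],[-12,0,0]],"twist":[0,0,0,0,0,0,0,0,0,0],"claw":[-1,-1,-1,-1,-1,-1,-1,-1,-1,-1]}'
python3 - <<'E'
from h import *
go([.397,.3465,.173],np.pi/2-.234)
snap('wrist','w8');snap('scene','s8')
E
```

```text
t: 8.58
tcp_pos: [0.3753, -0.045, 0.1736]
tool_rot: [0.004, 0.707, -0.004, 0.707]
force: [0.1, 0.4, -1.8]
finger_gap: 0.393
tcp [ 0.3753 -0.045   0.1736] q [-0.4174  0.3071  2.0846 -0.0002  0.7496 -1.9766] F [ 0.1106  0.4293 -1.8224] gap 0.39342044545142807 t 8.5833
R cols x,y,z [ 0.0003 -0.0003 -1.      0.0114  0.9999 -0.0003  0.9999 -0.0114  0.0003]
linear cm [ 0.0502 39.1769  1.7255]
twist 0.22258867760152454 or 3.364181331191318 -2.9190039759882684
```

View pics/s8.png

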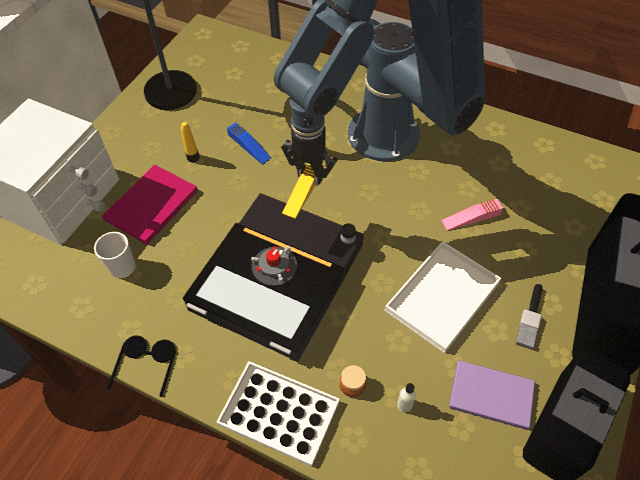

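The wedge is lifted clear at (300,195) and held level, and the lid is shut. Now moving over the tray.

```bash
python3 -m jog '{"linear":[[0,3,0.8],[0,6,1.7],[0,9,1.7],[0,12,1.7],[0,15,1.7],[0,18,1.7],[0,21,1.7],[0,24,1.7],[0,27,1.7],[0,30,1.7],[0,33,1.7],[0,36,1.7],[0,38,1.7],[0,39.2,1.7],[0,39.2,1.7],[0,39.2,1.7],[0,39.2,1.7]],"twist":[0,0.03,0.06,0.09,0.12,0.15,0.18,0.21,0.222,0.222,0.222,0.222,0.222,0.222,0.222,0.222,0.222],"claw":[-1,-1,-1,-1,-1,-1,-1,-1,-1,-1,-1,-1,-1,-1,-1,-1,-1]}'
python3 - <<'E'
from h import *
go([.397,.3465,.0095],np.pi/2-.234)
snap('wrist','w9');snap('scene','s9');crop('s9',370,200,520,360,3.7,'c10')
E
```

```text
t: 10.1
tcp_pos: [0.3968, 0.3449, 0.1722]
tool_rot: [0.082, 0.703, -0.083, 0.701]
force: [0.2, -0.3, -0.9]
finger_gap: 0.388
tcp [0.3968 0.3449 0.1722] q [ 0.5031  0.479   1.7386 -0.0007  0.9271 -0.8329] F [ 0.249  -0.3156 -0.8848] gap 0.3883825200490888 t 10.1
R cols x,y,z [-0.0025 -0.002  -1.      0.2322  0.9727 -0.0025  0.9727 -0.2322 -0.002 ]
linear cm [16.2713  0.2012  0.0177]
twist -0.00035304731902891466 or 3.1412396062707644 -3.141945700908822
```

View pics/w9.png

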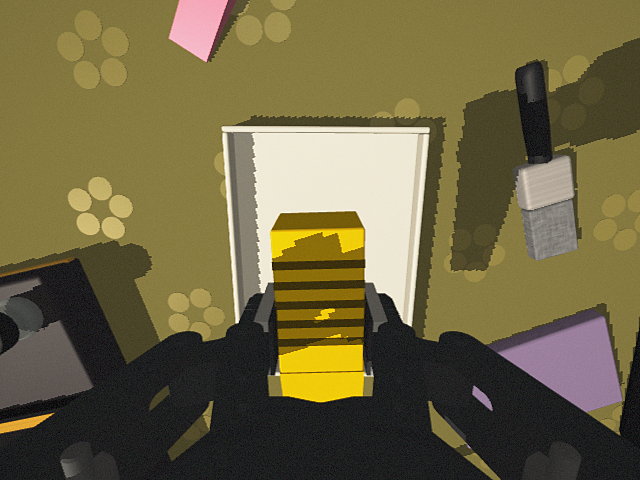

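View pics/c10.png

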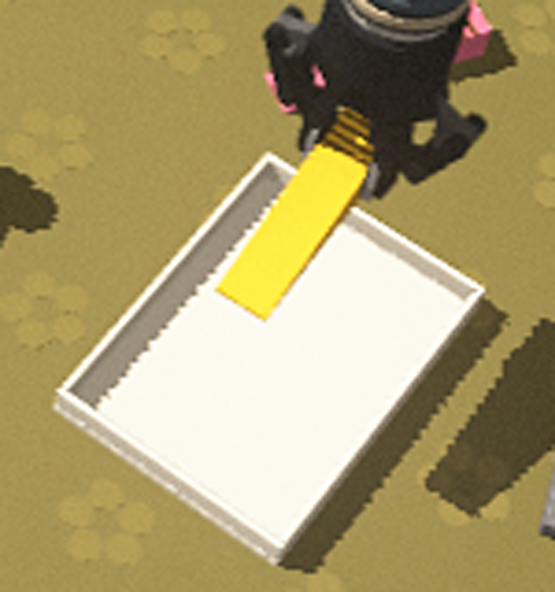

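The wedge is over the tray and aligned: tray walls at columns 225 and 428 in w9, wedge at 318. Lowering.

```bash
python3 -m jog '{"linear":[[3,0.1,0],[6,0.1,0],[9,0.1,0],[11,0.1,0],[13,0.1,0],[14,0.1,0],[15,0.1,0],[15.5,0.1,0],[15.8,0.1,0],[16,0.1,0],[16.1,0.1,0],[16.1,0.1,0]],"twist":[0,0,0,0,0,0,0,0,0,0,0,0],"claw":[-1,-1,-1,-1,-1,-1,-1,-1,-1,-1,-1,-1]}'
python3 - <<'E'
from h import *
go([.397,.3465,.0085],np.pi/2-.234)
E
```

```text
t: 11.2
tcp_pos: [0.3982, 0.3476, 0.0126]
tool_rot: [0.083, 0.702, -0.082, 0.703]
force: [-0.8, 0.6, -1.6]
finger_gap: 0.389
tcp [0.3982 0.3476 0.0126] q [ 0.5061  0.7573  1.8215  0.      0.5616 -0.831 ] F [-0.8044  0.5566 -1.5709] gap 0.38949111780502926 t 11.2
R cols x,y,z [ 0.001   0.0006 -1.      0.2316  0.9728  0.0008  0.9728 -0.2316  0.0009]
linear cm [ 0.413  -0.1349 -0.0875]
twist 0.00028495825613897866 or 3.141877611845932 -3.141307695333654
```

```bash
python3 -m jog '{"linear":[[0.1,0,0],[0.2,0,0],[0.3,0,0],[0.35,0,0],[0.35,0,0]],"twist":[0,0,0,0,0],"claw":[-1,-1,-1,-1,-1]}'
python3 - <<'E'
from h import *
go([.397,.3465,.0085],np.pi/2-.234)
E
```

```text
t: 11.62
tcp_pos: [0.3978, 0.3474, 0.0086]
tool_rot: [0.082, 0.702, -0.082, 0.702]
force: [0.5, 0.6, -1.6]
finger_gap: 0.387
tcp [0.3978 0.3474 0.0086] q [ 0.5061  0.765   1.8224 -0.      0.5542 -0.8309] F [ 0.4629  0.5637 -1.581 ] gap 0.38658902111282656 t 11.6167
R cols x,y,z [-0.     -0.     -1.      0.2316  0.9728 -0.      0.9728 -0.2316 -0.    ]
linear cm [ 0.0064 -0.1028 -0.0533]
twist 0.0002281225646334266 or 3.1418207761544266 -3.1413645310251597
```

```bash
python3 -m jog '{"linear":[[0.05,0,0],[0.1,0,0],[0.1,0,0]],"twist":[0,0,0],"claw":[-1,-1,-1]}'
```

```text
t: 11.87
tcp_pos: [0.3978, 0.3474, 0.0083]
tool_rot: [0.083, 0.702, -0.082, 0.702]
force: [-1.0, -0.6, 5.0]
finger_gap: 0.391
```

Touching the floor. Next: open gently and rise.

```bash
python3 -m jog '{"linear":[[0,0,0],[0,0,0],[0,0,0],[0,0,0],[0,0,0],[0,0,0],[-0.5,0,0],[-1.5,0,0],[-3,0,0],[-6,0,0],[-9,0,0],[-12,0,0],[-15,0,0],[-18,0,0],[-19,0,0],[-19,0,0]],"twist":[0,0,0,0,0,0,0,0,0,0,0,0,0,0,0,0],"claw":[0,0.2,0.4,0.6,0.6,0.6,0.6,0.6,0.6,0.6,0.6,0.6,0.6,0.6,0.6,0.6]}'
python3 - <<'E'
from h import *
go([.567,-.0458,.2],np.pi/2-.012)
snap('wrist','w10');snap('scene','s10');crop('s10',370,200,520,360,3.7,'c11')
E
```

```text
t: 13.2
tcp_pos: [0.3994, 0.3484, 0.2013]
tool_rot: [0.084, 0.7, -0.081, 0.705]
force: [-0.1, -0.3, -0.5]
finger_gap: 0.8
tcp [0.3994 0.3484 0.2013] q [ 0.5062  0.4378  1.708  -0.      0.9879 -0.8309] F [-0.1498 -0.251  -0.5393] gap 0.8001902707497361 t 13.2
R cols x,y,z [ 0.0069  0.0038 -1.      0.2315  0.9728  0.0053  0.9728 -0.2315  0.0058]
linear cm [  0.0928 -34.4686  25.4264]
twist -0.22162401366174253 or 2.9199686399280504 -3.363216667251536
```

View pics/w10.png

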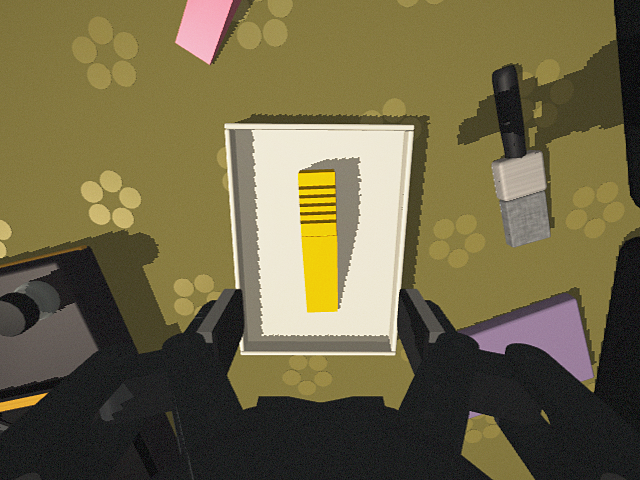

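View pics/c11.png

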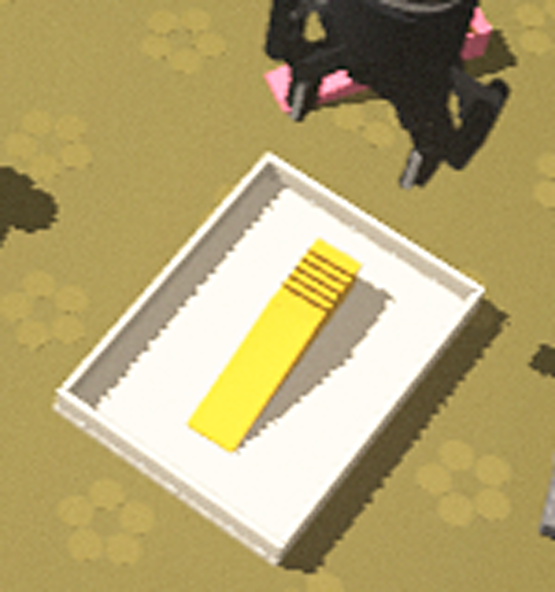

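The wedge lies flat in the middle of the tray (w10 (319,240)). On to the knob.

```bash
python3 -m jog '{"linear":[[0,-34.5,25.4],[0,-34.5,25.4],[0,-34.5,25.4],[0,-34.5,25.4],[0,-34.5,25.4],[0,-34.5,25.4],[0,-34.5,25.4],[0,-34.5,25.4],[0,-34.5,25.4],[0,-34.5,25.4],[0,-34.5,25.4],[0,-34.5,25.4],[0,-34.5,25.4],[0,-34.5,25.4],[0,-34.5,25.4],[0,-34.5,25.4]],"twist":[-0.221,-0.221,-0.221,-0.221,-0.221,-0.221,-0.221,-0.221,-0.221,-0.221,-0.221,-0.221,-0.221,-0.221,-0.221,-0.221],"claw":[0.6,0.6,0.6,0.6,0.6,0.6,0.6,0.6,0.6,0.6,0.6,0.6,0.6,0.6,0.6,0.6]}'
python3 - <<'E'
from h import *
go([.567,-.0458,.13],np.pi/2-.012)
snap('wrist','w11');crop('w11',180,180,460,390,2.8,'c12')
E
```

```text
t: 14.63
tcp_pos: [0.564, -0.0455, 0.1971]
tool_rot: [0.004, 0.708, -0.004, 0.706]
force: [-0.2, -0.3, 0.1]
finger_gap: 0.798
tcp [ 0.564  -0.0455  0.1971] q [-0.278   0.4916  1.6175  0.0001  1.0344 -1.8381] F [-0.2325 -0.2597  0.0762] gap 0.7977430309504809 t 14.6333
R cols x,y,z [-0.0018  0.0007 -1.      0.0108  0.9999  0.0006  0.9999 -0.0108 -0.0018]
linear cm [ 6.7077 -0.0326  0.3174]
twist 0.0011750386602245946 or 3.142767692250018 -3.1404176149295684
```

View pics/c12.png

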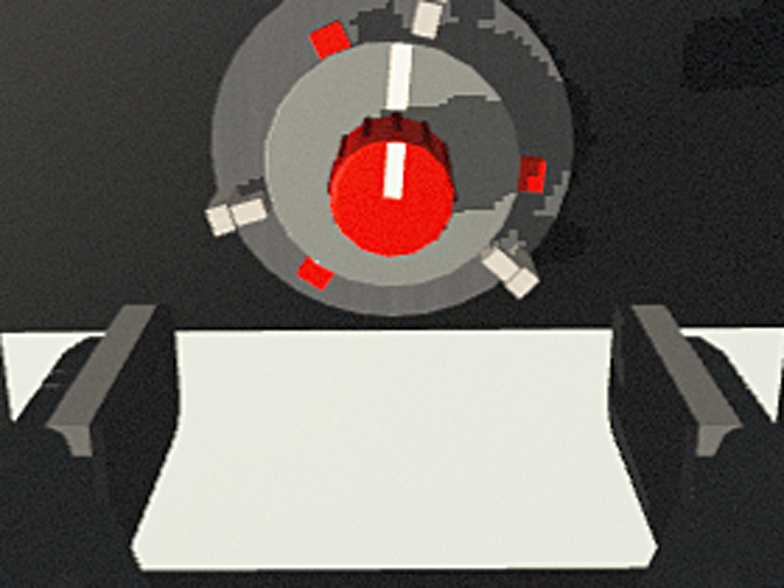

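Run:
```python
from h import *
c=lambda u,v:(180+u/2.8-.3,180+v/2.8-.3)
print('disc',atz('w11',c(392,164.5),.0835),'knob',atz('w11',c(392,197),.1115))
a=('w11',c(392,197));T=('t7',(270+342/5-.4,130+348/5-.4));S=('s7',(170+394/3.8-.4,180+286/3.8-.4))
print(tri(a,T),tri(a,S),tri(a,T,S))
l=atz('w11',c(265,164),.0835);r=atz('w11',c(520,164),.0835);print('disc width',l,r)
l=atz('w11',c(331,197),.1115);r=atz('w11',c(455,197),.1115);print('knob width',l,r)
```

```text
disc [ 0.5675 -0.0448  0.0835] knob [ 0.568  -0.0448  0.1115]
[ 0.5634 -0.0453  0.1263] [ 0.5671 -0.0443  0.1134] [ 0.5666 -0.0452  0.1126]
disc width [ 0.567  -0.0806  0.0835] [ 0.5678 -0.0087  0.0835]
knob width [ 0.5678 -0.0603  0.1115] [ 0.5682 -0.0288  0.1115]
```

```bash
python3 -m jog '{"linear":[[2,0.07,0.3],[4,0.07,0.35],[6,0.07,0.35],[8,0.07,0.35],[9,0.07,0.35],[10,0.07,0.35],[10.6,0.07,0.35],[10.6,0.07,0.35],[10.6,0.07,0.35]],"twist":[0,0,0,0,0,0,0,0,0],"claw":[0.2,0.2,0.2,0.2,0.2,0.2,0.2,0.2,0.2]}' 70
python3 - <<'E'
from h import *
go([.5677,-.0448,.087],np.pi/2-.012)
snap('wrist','w12')
E
```

```text
t: 15.43
tcp_pos: [0.5688, -0.0464, 0.0919]
tool_rot: [0.004, 0.707, -0.004, 0.707]
force: [0.3, -0.7, 0.7]
finger_gap: 0.6
tcp [ 0.5688 -0.0464  0.0919] q [-0.2771  0.6503  1.6853 -0.      0.8053 -1.8353] F [ 0.3099 -0.6551  0.7277] gap 0.5998392302260144 t 15.4333
R cols x,y,z [ 0.0006 -0.0002 -1.      0.0125  0.9999 -0.0002  0.9999 -0.0125  0.0006]
linear cm [ 0.4947  0.1566 -0.1142]
twist -0.0005480451475478353 or 3.1410446084422454 -3.142140698737341
```

View pics/w12.png

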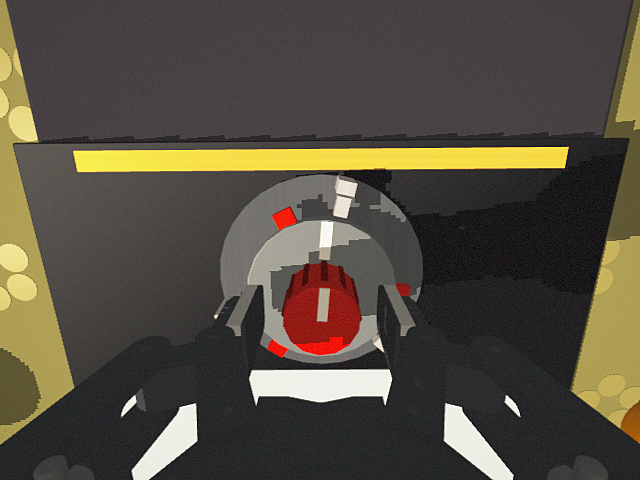

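The knob (column 321) is centred between the pads (263 and 378). Lowering 4 mm and gripping.

```bash
python3 -m jog '{"linear":[[0.2,0.1,-0.1],[0.4,0.1,-0.1],[0.4,0.1,-0.1],[0.4,0.1,-0.1],[0.4,0.1,-0.1],[0.4,0.1,-0.1],[0.4,0.1,-0.1],[0.4,0.1,-0.1],[0.4,0.1,-0.1]],"twist":[0,0,0,0,0,0,0,0,0],"claw":[0.2,0,-0.2,-0.4,-1,-1,-1,-1,-1]}' 70
python3 - <<'E'
from h import *
go([.5677,-.0448,.087],np.pi/2-.012)
E
```

```text
t: 16.23
tcp_pos: [0.5675, -0.0457, 0.0879]
tool_rot: [0.004, 0.707, -0.005, 0.707]
force: [-2.5, -2.7, 5.0]
finger_gap: 0.351
tcp [ 0.5675 -0.0457  0.0879] q [-0.2763  0.6557  1.6905 -0.0006  0.795  -1.8341] F [-2.5005 -2.7142  5.0438] gap 0.3508177707112577 t 16.2333
R cols x,y,z [ 0.0002 -0.0005 -1.      0.0126  0.9999 -0.0005  0.9999 -0.0126  0.0002]
linear cm [0.0872 0.0901 0.0162]
twist -0.0006029652624958339 or 3.140989688327297 -3.142195618852289
```

```bash
python3 -m jog '{"linear":[[0.2,0,0],[0.4,0,0],[0.6,0,0],[0.75,0,0],[0.75,0,0],[0.75,0,0]],"twist":[0,0,0,0,0,0],"claw":[-1,-1,-1,-1,-1,-1]}' 80
python3 - <<'E'
from h import *
go([.5677,-.0448,.087],np.pi/2-.012)
snap('wrist','w13')
E
```

```text
t: 16.73
tcp_pos: [0.5676, -0.0457, 0.0808]
tool_rot: [0.004, 0.707, -0.005, 0.707]
force: [-3.4, -2.5, 10.2]
finger_gap: 0.354
tcp [ 0.5676 -0.0457  0.0808] q [-0.2763  0.6671  1.6938 -0.0006  0.7802 -1.8341] F [-3.3935 -2.482  10.2275] gap 0.35360113919136515 t 16.7333
R cols x,y,z [ 0.0003 -0.0005 -1.      0.0126  0.9999 -0.0005  0.9999 -0.0126  0.0003]
linear cm [-0.616   0.092   0.0102]
twist -0.0006389252297009496 or 3.1409537283600923 -3.142231578819494
```

View pics/w13.png

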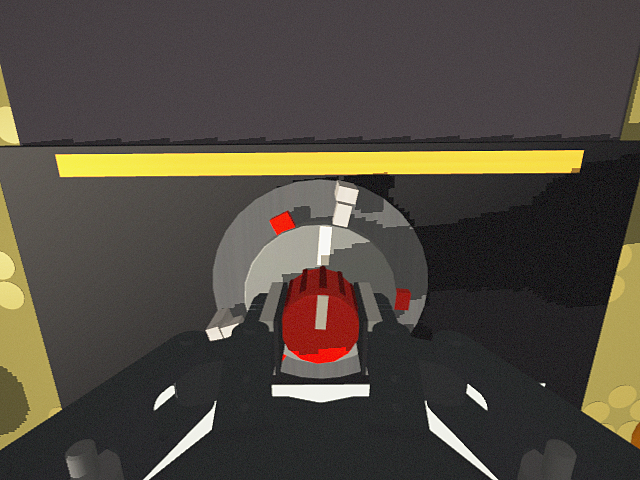

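The knob is pushed in 7 mm at 10 N, with the grip centred on it. Now turning clockwise.

```bash
python3 -m jog '{"linear":[[0.03,0,0],[0.03,0,0],[0.03,0,0],[0.03,0,0],[0.03,0,0],[0.03,0,0],[0.03,0,0],[0.03,0,0]],"twist":[0.1,0.2,0.3,0.4,0.5,0.6,0.6,0.6],"claw":[-1,-1,-1,-1,-1,-1,-1,-1]}' 80
python3 - <<'E'
from h import *
go([.5677,-.0448,.087],np.pi/2-.012); print(manip.sense()['ft_torque'])
snap('wrist','w14');snap('top','t14')
E
```

```text
t: 17.45
tcp_pos: [0.5676, -0.0456, 0.0807]
tool_rot: [0.213, 0.674, -0.213, 0.674]
force: [-3.5, -1.9, 9.9]
finger_gap: 0.348
tcp [ 0.5676 -0.0456  0.0807] q [-0.2762  0.6674  1.694  -0.0004  0.7796 -1.2338] F [-3.5312 -1.8968  9.8726] gap 0.34841126236927245 t 17.45
R cols x,y,z [ 0.0006 -0.0005 -1.      0.5753  0.8179 -0.0001  0.8179 -0.5753  0.0007]
linear cm [-0.6308  0.072  -0.0432]
twist -0.6009639055883778 or 2.5406287480014154 -3.742556559178171
[-0.3057  0.5016 -0.0124]
```

View pics/w14.png

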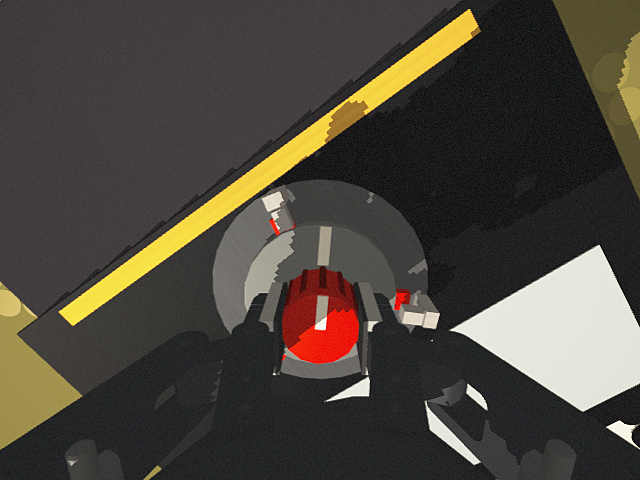

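The pointer still points straight up in the wrist view, so the knob turned with the gripper by 0.6 rad. The red lugs are now passing the teeth. Keeping it pushed in and turning on.

```bash
python3 -m jog '{"linear":[[0,0,0],[0,0,0],[0,0,0],[0,0,0],[0,0,0],[0,0,0],[0,0,0],[0,0,0],[0,0,0],[0,0,0],[0,0,0]],"twist":[0.1,0.2,0.3,0.4,0.5,0.6,0.7,0.8,0.9,0.9,0.9],"claw":[-1,-1,-1,-1,-1,-1,-1,-1,-1,-1,-1]}' 80
python3 - <<'E'
from h import *
go([.5677,-.0448,.087],np.pi/2-.012); print(manip.sense()['ft_torque'])
snap('wrist','w15');snap('top','t15')
E
```

```text
t: 18.47
tcp_pos: [0.5678, -0.0456, 0.0807]
tool_rot: [0.486, 0.514, -0.485, 0.515]
force: [-2.1, -1.3, 9.3]
finger_gap: 0.349
tcp [ 0.5678 -0.0456  0.0807] q [-0.2761  0.6673  1.6938 -0.0001  0.7794 -0.3338] F [-2.0501 -1.2881  9.2766] gap 0.34918216885266495 t 18.4667
R cols x,y,z [ 0.001  -0.0004 -1.      0.9983  0.0577  0.001   0.0577 -0.9983  0.0004]
linear cm [-0.6255 -0.008  -0.0768]
twist -1.5010655099624113 or 1.6405271436273818 -4.642658163552205
[-0.2655  0.4221 -0.0979]
```

View pics/w15.png

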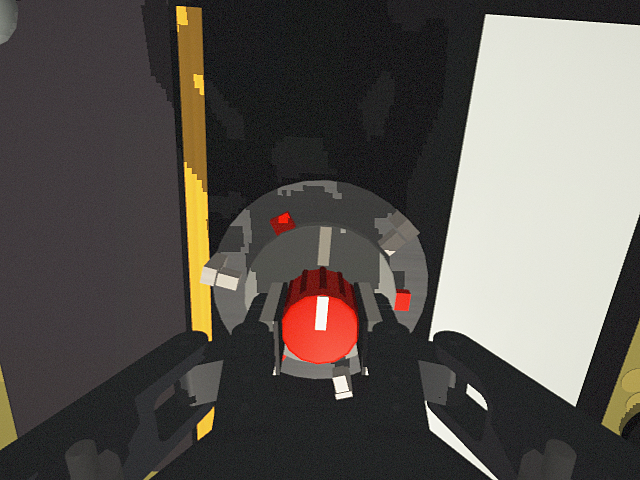

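Total turn is 1.5 rad, past the catch. I'll let the spring come up partly and continue to the end stop.

```bash
python3 -m jog '{"linear":[[-0.2,0,0],[-0.4,0,0],[-0.6,0,0],[-0.6,0,0],[-0.6,0,0],[-0.6,0,0],[-0.6,0,0],[-0.6,0,0]],"twist":[0.08,0.16,0.24,0.32,0.4,0.45,0.5,0.5],"claw":[-1,-1,-1,-1,-1,-1,-1,-1]}' 60
python3 - <<'E'
from h import *
go([.5677,-.0448,.087],np.pi/2-.012); print(manip.sense()['ft_torque'])
E
python3 -m jog '{"linear":[[0,0,0],[0,0,0],[0,0,0],[0,0,0],[0,0,0]],"twist":[0.05,0.1,0.15,0.2,0.2],"claw":[-1,-1,-1,-1,-1]}' 60
python3 - <<'E'
from h import *
go([.5677,-.0448,.087],np.pi/2-.012); print(manip.sense()['ft_torque'])
snap('wrist','w16');snap('top','t16')
E
```

```text
t: 19.23
tcp_pos: [0.5679, -0.0456, 0.0862]
tool_rot: [0.598, 0.377, -0.598, 0.378]
force: [-1.1, -1.8, 6.2]
finger_gap: 0.345
tcp [ 0.5679 -0.0456  0.0862] q [-0.2761  0.6585  1.691  -0.0002  0.7908  0.1677] F [-1.1184 -1.8412  6.1699] gap 0.34543175736859116 t 19.2333
R cols x,y,z [ 0.0011 -0.0005 -1.      0.9032 -0.4292  0.0012 -0.4292 -0.9032 -0.    ]
linear cm [-0.0796 -0.057  -0.064 ]
twist -2.0024426457867897 or 1.1391500078030035 -5.144035299376583
[-0.3537  0.2752 -0.0767]
t: 19.65
tcp_pos: [0.5679, -0.0457, 0.0862]
tool_rot: [-0.631, -0.318, 0.631, -0.319]
force: [-0.4, -0.7, 5.5]
finger_gap: 0.349
tcp [ 0.5679 -0.0457  0.0862] q [-0.2754  0.6586  1.6909 -0.0026  0.7908  0.3631] F [-0.4198 -0.6728  5.5209] gap 0.3494273511778736 t 19.65
R cols x,y,z [ 0.0008 -0.0021 -1.      0.804  -0.5946  0.0019 -0.5946 -0.804   0.0012]
linear cm [-0.0799 -0.0724 -0.0605]
twist -2.1955577280528145 or 0.9460349255369787 -5.337150381642608
[-0.1681  0.1699  1.2456]
```

View pics/w16.png

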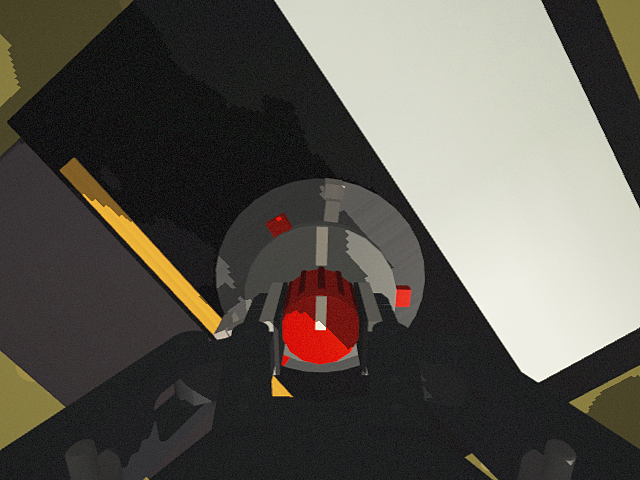

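The moment jumped to 1.25 N m at a total turn of 2.2 rad: that's the end stop. I'll ease off slightly, open and rise.

```bash
python3 -m jog '{"linear":[[0,0,0],[0,0,0],[0,0,0],[0,0,0],[0,0,0],[0,0,0],[0,0,0],[-1,0,0],[-3,0,0],[-6,0,0],[-9,0,0],[-12,0,0],[-12,0,0]],"twist":[-0.02,-0.02,-0.02,-0.02,-0.02,-0.02,-0.02,-0.02,-0.02,-0.02,-0.02,-0.02,-0.02],"claw":[-1,-0.2,0,0.1,0.2,0.2,0.2,0.2,0.2,0.2,0.2,0.2,0.2]}' 60
python3 - <<'E'
from h import *
snap('wrist','w17');snap('scene','s17');snap('top','t17');crop('s17',170,180,380,365,3.8,'c17');go([.5677,-.0448,.087],np.pi/2-.012)
E
```

```text
t: 20.83
tcp_pos: [0.5714, -0.0464, 0.2127]
tool_rot: [0.632, 0.32, -0.626, 0.326]
force: [1.1, 0.6, 0.2]
finger_gap: 0.6
tcp [ 0.5672 -0.0453  0.2063] q [-0.2761  0.4828  1.6022  0.0001  1.0561  0.346 ] F [-0.6198  0.0525 -0.0722] gap 0.5997417722382797 t 20.9833
R cols x,y,z [ 0.0005 -0.0001 -1.      0.8127 -0.5827  0.0004 -0.5827 -0.8127 -0.0002]
linear cm [11.9294  0.0075 -0.0706]
twist -2.1808921442537628 or 0.9607005093360304 -5.322484797843556
```

View pics/w17.png

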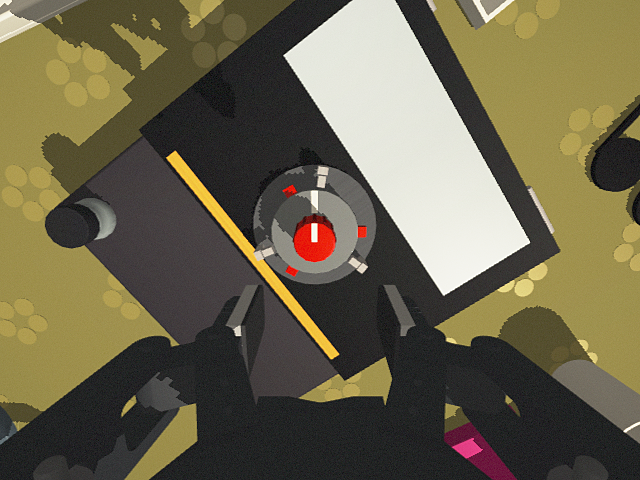

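View pics/s17.png

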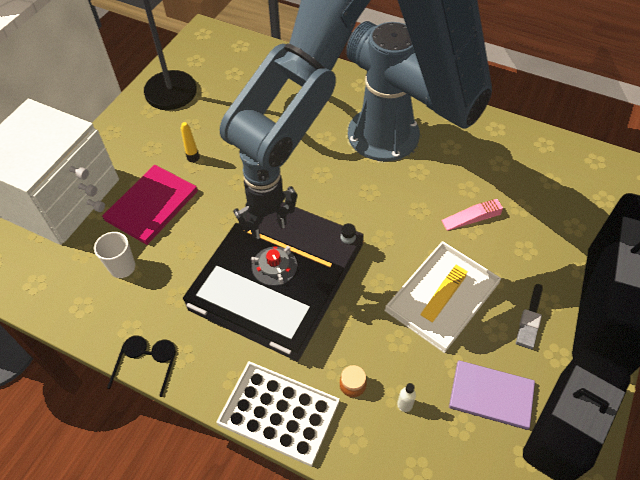

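Run:
```python
from h import *
crop('w17',240,150,400,300,5,'c18');crop('w11',260,170,400,290,5,'c19')
```

```text
(no output)
```

View pics/c18.png

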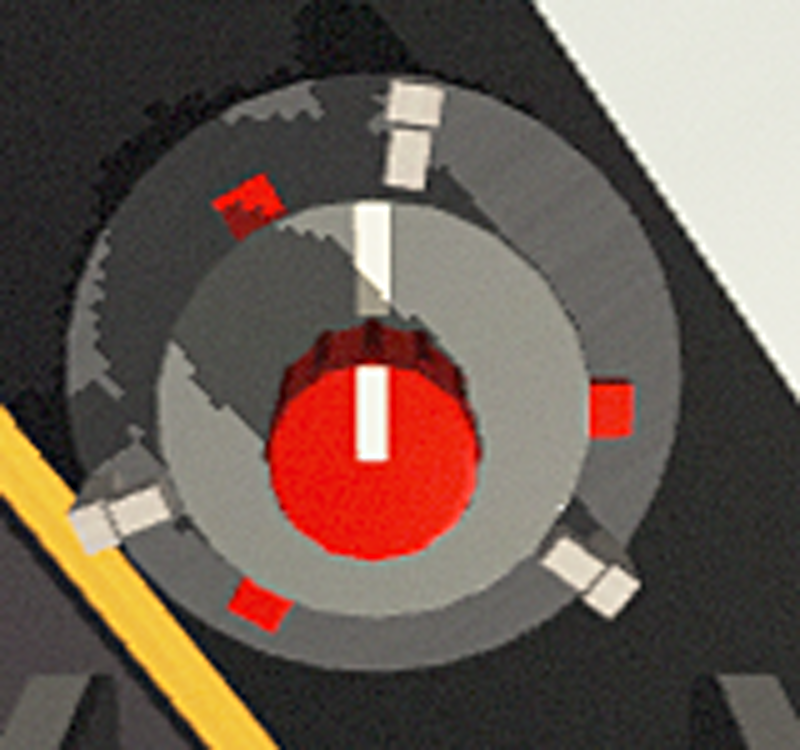

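View pics/c19.png

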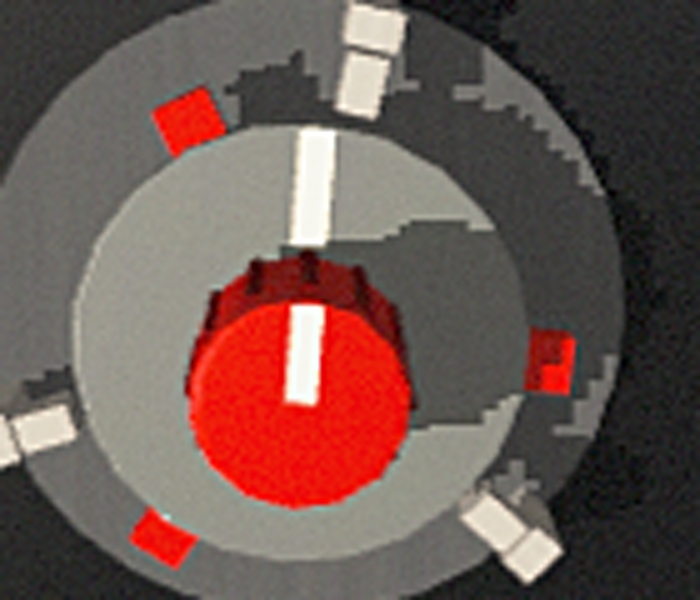

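Run:
```python
from h import *
def ang(fn,o,a,b,z):
    A=atz(fn,(o[0]+a[0]/5-.4,o[1]+a[1]/5-.4),z);B=atz(fn,(o[0]+b[0]/5-.4,o[1]+b[1]/5-.4),z);d=A-B;return np.arctan2(d[1],d[0])
for n,A,z1 in [('start',('w11',(260,170)),0),('end',('w17',(240,150)),1)]:
    p=[((309,305),(301,403)),((316,128),(308,245))] if z1==0 else [((373,367),(373,460)),((372,203),(372,310))]
    t=[ang(*A,*p[0],.1115),ang(*A,*p[1],.0835)]
    print(n,[(np.pi-.012-x)%(2*np.pi) for x in t])
crop('s17',370,200,520,360,3.7,'c20')
T=lambda u,v:('t17',(u,v))
print(manip.sense()['qd'])
```

```text
start [np.float64(0.07645720693746139), np.float64(0.06454191338338999)]
end [np.float64(2.1854689585430336), np.float64(2.185631649620748)]
[-0.0027  0.0337  0.0255 -0.0005 -0.0006 -0.0002]
```

View pics/c17.png

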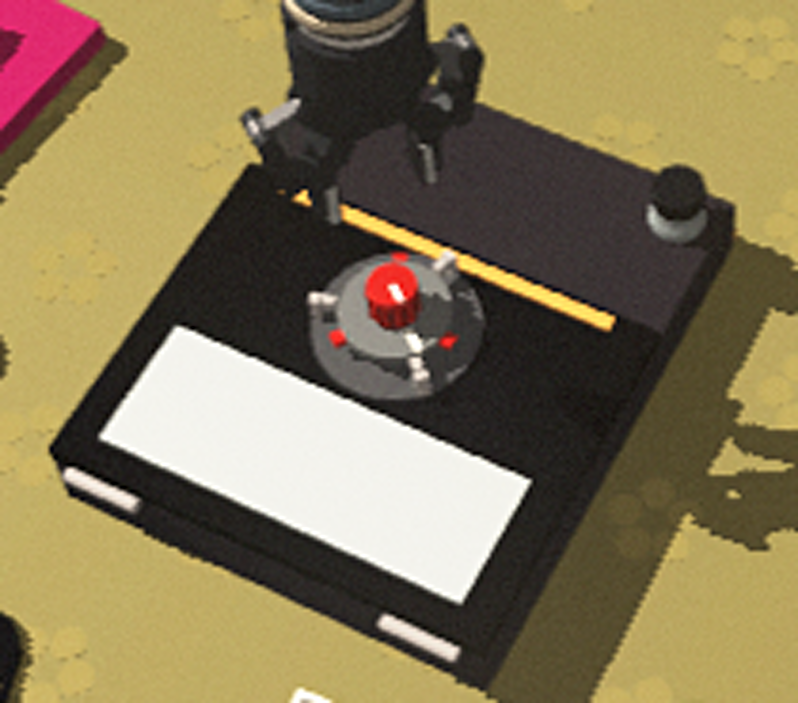

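View pics/c20.png

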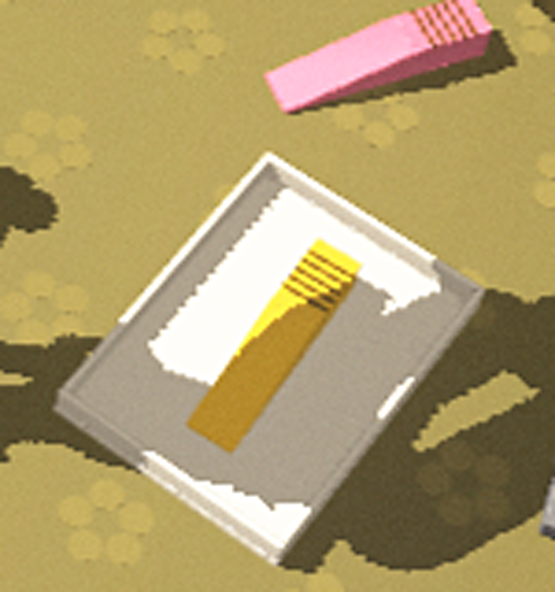

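The pointer now reads 2.185 rad, against 0.07 at the start and an end stop at 2.2. The wedge lies flat in the tray, the lid is shut with the same outline as in c8, all bystanders are where they stood, and the gripper is clear by 90 mm. Settling briefly, then handing in.

```bash
python3 -m jog '{"linear":[[-1,0,0],[-2,0,0],[-2,0,0],[-2,0,0],[-2,0,0],[-2,0,0]],"twist":[0,0,0,0,0,0],"claw":[0.2,0.2,0.2,0.2,0.2,0.2]}'
python3 - <<'E'
from h import *
print(manip.sign_off())
E
```

```text
t: 21.48
tcp_pos: [0.5671, -0.0453, 0.2253]
tool_rot: [-0.629, -0.323, 0.629, -0.323]
force: [0.1, 0.1, 0.1]
finger_gap: 0.598
the job is handed in; nothing more can be done
None
```

The job is handed in after about 21 s of robot time. The lid is shut and locked, and the wedge is in the tray. No verdict was reported, so the results below come from my own measurements.

- **Wedge and lid:** I pulled the wedge out about 99 mm in small tugs, against roughly 4–5 N at the end of each tug. The lid rode down and shut: the strip on its front measured z = 0.064 m, the height it has when closed.
- **Tray:** The wedge lies flat near the middle of the tray and looks unchanged in the last picture.
- **Knob:** I pushed it in 7 mm (10 N) and turned it clockwise in one grip, without letting go past the catch, until the moment rose at the end stop. The pointer went from 0.07 to 2.185 rad, against a stop at 2.2.
- **Bystanders:** By eye they all stood where they started, but I did not measure their positions.
- **Final state:** The gripper was clear of everything and read no force. No checks failed. One triangulation of the knob height (wrist with top camera, 0.126 m) disagreed with the other views (0.111–0.113 m), so I did not use it.

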